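# Hang the feeding-cup bracket on the rail and hold it against the sprung stop

## Robot

A 7-joint arm with a two-finger parallel gripper is mounted at the origin on the work surface. World frame = base frame: x ahead of the robot, y to its left, z up, the work surface at z = 0. Lengths are in mm, angles in degrees, forces in N, time in s.
With the tool pointing down it reaches from about 425 to 800 mm from the base axis. Payload 8.3 kg.
Tool frame: the origin (TCP) lies at the very end of the fingers, on their centre line; the grasp point (between the pads) lies 19 mm behind it; z points along the fingers, y is the line along which they close (so a half turn about z gives the same grasp; the last joint's range is limited). The gripper opens to 85 mm and grips with 20 to 120 N. Pads are 22 mm wide; open, the fingers measure 114 mm over their backs; the gripper's body (76 mm by 85 mm) begins 54 mm behind the grasp point. The pads swing forward as they close: fully open they stand 13 mm farther back than shut.
Start: joints at [63.948, 21.967, 0.94, 78.501, -0.361, 79.538, -2.664], TCP at [238.692, -577.606, 231.279] pointing down, gripper open.
Joint ranges: [-169.22, 169.22], [-14.56, 117.87], [-87.37, 89.26], [10.42, 133.3], [-82.24, 262.24], [0.94, 117.77], [-172.7, 172.7]. Speed limits (degrees/s): [136.94, 136.94, 172.46, 172.46, 180, 180, 180].

## Interface

Orientations are given as a 3x3 rotation matrix whose columns are the frame's x, y, z axes.
In Python, from plant import arm, grab_frame, workorder gives the robot as it stands.
- The arm moves only by the shell command python3 -m jog 'ROWS' [OPENING]. ROWS is JSON, a list of rows, each a list of 6 numbers: the shift along the tool's x, y, z in units of 0.05 m (1.0 is 0.05 m), then the turn, a rotation vector about the tool's x, y, z in units of 6 degrees (1.0 is 6 degrees). In form: [[tx, ty, tz, ax, ay, az], ...]. A call has 1 to 8 rows; each row shifts and turns the commanded pose from where the row before left it, along the tool's axes as they then stand; what a row does not reach is not made up. A row lasts 1/10 s, in which the tool goes at most 50 mm and 8.59 degrees, less where a joint would pass 70% of its speed; a pose out of reach is approached as far as the arm can. A call with a number of a shift or a turn outside -1 to 1 is refused whole. A call with a gripper value outside its range is refused whole. OPENING is the opening, from -1 (shut) to 1 (fully open), set as the call begins (- or left out, the last holds). The fingers move at their own pace and stop on an object; the grip force is fixed at half the most. Time passes only in rows, so rows that do not move let the fingers close. It gives the time, the measured TCP pose, the force, the opening and the grip force at its end, in the units of the state.
- arm.sense(): the state, without advancing time (a new reading comes with each control period).
- grab_frame(name): name is "scene" or "top" or "wrist"; returns a dict with "pixels" (420x560x3 uint8, red, green, blue), "range_z" (420x560 float32, mm along the optical axis (not along the pixel's ray), 0 where there is no reading), "vfov" (degrees; the focal length in pixels is half the picture's height over the tangent of half this angle, whatever the lens; pixels are square), "cx", "cy" (the principal point, pixels), "k1" (the pictures are not rectified: a ray, as slopes to the right and down, at radius r is drawn at 1 + k1 r^2 times it, then the intrinsics apply), "R" (3x3) and "t" (3): a world point X has camera coordinates R X + t; the wrist camera has in their place "hand_eye" (4x4, takes a point from camera to tool coordinates, whose origin is the TCP and whose axes are the flange's). Camera axes: x right, y down, z forward; pixel columns grow to the right and rows downward; lengths in mm; the calibration is good to about 2 mm. A picture is of the moment at which its call begins: read the wrist's pose just before it.
- workorder.close_job(): hands the job in; it is judged then, once.
The state is a dict: "time_s": time; "qpos": joint angles; "qd": joint speeds; "tau": joint torques, N m; "tcp_pos": TCP position; "eef_rot": TCP orientation; "contact_force": force on the tool from outside, world axes, zero at the start; "wrist_torque": the same for the moment, N m; "width": finger opening in mm; "grip_force": force on a finger pad.
Only numpy, scipy, OpenCV 4.12 (cv2) and the standard library are available. Lean on these libraries where they do the work, as an engineer would, in place of code of your own. Each camera call takes 0.05 s, during which the arm holds its last target. There are 200 camera calls.

## Task

Lift the steel feeding-cup bracket by the wooden grip on its top and hang it over the bare length of the rail, seated down on the bar with its ring on the robot's side and clear of the sprung stop plate. Then slide it along the rail against the plate and press the plate in steadily with about 10 N (about 20 mm of its 30 mm travel, never to the end of it), the bracket still upright and seated. Finish while still holding it pressed like that, so that a colleague can screw it fast; leave the bowl, cup, leaf dish and scoop where they are.

Things in the scene. Friction and masses are not known exactly. Their poses are not given: they have to be found in the camera images.
- bracket: Feeding-cup bracket, 0.15 to 0.35 kg: steel saddle (inverted U), wooden grip on top, ring on one side; starts standing on its feet. Origin midway between the feet, on their underside; z up, y along the channel (along the rail when hung), ring on -x. Saddle 60 mm long (y), 36 mm wide (x), 56 mm high; channel 26 mm wide, 50 mm deep, open below and at both ends.
- bracket_grip (a point): Point to grip, 83 mm above the bracket's feet, in the middle of the wooden grip: an upright block 14 mm thick (bracket's x), 44 mm long (y), from 56 to 96 mm above the feet. Close the fingers along the bracket's x.
- bracket_crown (a point): Centre of the crown's underside, the surface that rests on the rail: 50 mm above the bracket's feet.
- bracket_ring (a point): Centre of the bracket's ring (8 mm round bar, 80 mm outside diameter), lying level at the foot of the saddle: bracket x = -54 mm, z = 4 mm.
- rail: Steel rail fixed to the slab: level round bar, 16 mm diameter, axis 120 mm above the slab, along this body's y from -180 to +180 mm, on two 18 mm square posts 130 mm high at y = -165 and +165 mm. Origin on the slab below the bar's middle; x points away from the robot, z up. The sprung stop plate is near the +y end, with a block behind it. Bare bar: y = -155 to +100 mm.
- rail_mid (a point): Middle of the rail, on the bar's axis (120 mm above the slab).
- stop (a joint): Travel of the sprung stop plate along the rail's +y, m: 0 = fully out, 0.030 = pushed to the end. Spring 500 N/m with no preload (10 N at 0.020), light damping; it returns by itself. The bar passes through the plate.
- stop_face (a point): Centre of the stop plate's face that looks to the rail's -y; it moves with the plate and stands at rail y = 100 mm when the plate is fully out. It is level with the rail's axis. The plate is 56 mm wide, 50 mm high (90 to 140 mm above the slab) and 8 mm thick.
- bowl: Bystander: glass bowl, 124 mm across, 55 mm high; origin under its centre.
- cup: Bystander: stainless steel cup, 72 mm across, 75 mm high; origin under its centre.
- dish: Bystander: terracotta dish shaped like a leaf, about 180 mm long with its stalk, 90 mm wide, 22 mm high; origin under its middle.
- scoop: Bystander: bamboo scoop lying flat, 200 mm long (x), 58 mm wide, 32 mm high; origin underneath, where handle and blade meet.
Not all that is in view belongs to the job. What is shaped like the bracket but green or red is not meant.

How it is judged (in metres and radians):
On the way, in this order (a step that is already met when the one before it is completed fails the run):
1. the bracket hangs over the bare rail, seated on the bar, ring on the robot's side, not touching the stop plate (x of bracket_crown in the frame of rail between -0.008 and 0.008 m and z of bracket_crown in the frame of rail between 0.122 and 0.132 m and y of bracket_crown in the frame of rail above -0.155 m and x of bracket_ring in the frame of rail below -0.035 m and angle between bracket's own z axis and vertical below 0.2 rad and y of bracket_crown in the frame of stop_face below -0.031 m and value of joint stop below 0.002 m), for 0.2 s.
2. the bracket is pressed against the stop plate with 7 to 13 N (value of joint stop between 0.014 and 0.026 m and y of bracket_crown in the frame of stop_face above -0.036 m), for 0.2 s.
At the end, for the whole second after the job is handed in: The fingers still hold or push the bracket, which presses the stop plate steadily with 7 to 13 N (plate 14 to 26 mm in), hangs over the rail with its crown within 4 mm of the bar, within 0.2 rad of upright, ring on the robot's side, and is at rest (contact force between bracket and stop between 6.5 and 14 N and value of joint stop between 0.014 and 0.026 m and contact force between the fingers and bracket above 1 N and x of bracket_crown in the frame of rail between -0.008 and 0.008 m and z of bracket_crown in the frame of rail between 0.122 and 0.132 m and x of bracket_ring in the frame of rail below -0.035 m and angle between bracket's own z axis and vertical below 0.2 rad and linear speed of bracket below 0.02 m/s); the arm keeps its last pose, push and grip.
It fails at once if the stop plate is pushed to the end of its travel (value of joint stop above 0.029 m).
It fails at once if a bystander is moved by more than 30 mm (distance of any of bowl, cup, dish, scoop from where it was at the start of the episode above 0.03 m).
It also fails if it takes over 48 s, if anything falls off the work surface, if the arm or the gripper's body presses on something with over 40 N, if the wrist force passes 120 N, or if a joint passes its speed limit or range.

## Working session

There is one attempt and no reset: what is moved stays moved. The work goes in short steps, Python scripts to look and compute and a shell command to move; the robot and the scene stay as the last step left them, time stands still between calls to the robot, and variables do not carry over. Pictures are saved under pics/ and viewed, at most 10 in all, crops included, and the job is handed in when it is done.

```bash
ls; mkdir -p pics; cat > h.py <<'E'
import numpy as np, cv2, pickle
from plant import arm, grab_frame, workorder
def cam(n):
    s=arm.sense(); f=grab_frame(n)
    if 'hand_eye' in f:
        H=np.array(f['hand_eye']); Rt=np.array(s['eef_rot']); p=np.array(s['tcp_pos'])
        Rcw=Rt@H[:3,:3]; c=Rt@H[:3,3]+p
    else:
        Rcw=np.array(f['R']).T; c=-Rcw@np.array(f['t'])
    f['Rcw']=Rcw; f['c']=c; f['f']=f['pixels'].shape[0]/2/np.tan(np.radians(f['vfov'])/2)
    return f
def save(f,n): cv2.imwrite(n,f['pixels'][:,:,::-1])
def rays(f,uv):
    uv=np.atleast_2d(np.asarray(uv,float)); K=np.array([[f['f'],0,f['cx']],[0,f['f'],f['cy']],[0,0,1.]])
    n=cv2.undistortPoints(uv.reshape(-1,1,2),K,np.array([f['k1'],0,0,0,0.]))[:,0]
    return np.c_[n,np.ones(len(n))]
def onplane(f,uv,z):
    d=rays(f,uv)@f['Rcw'].T; return f['c']+d*((z-f['c'][2])/d[:,2])[:,None]
def bydepth(f,uv):
    uv=np.atleast_2d(np.asarray(uv,int)); z=f['range_z'][uv[:,1],uv[:,0]]
    return (rays(f,uv)*z[:,None])@f['Rcw'].T+f['c']
def tri(f1,u1,f2,u2):
    d1=f1['Rcw']@rays(f1,u1)[0]; d2=f2['Rcw']@rays(f2,u2)[0]
    s=np.linalg.lstsq(np.c_[d1,-d2],f2['c']-f1['c'],rcond=None)[0]
    a=f1['c']+s[0]*d1; b=f2['c']+s[1]*d2; return (a+b)/2, np.linalg.norm(a-b)
E
python3 - <<'E'
from h import *
for n in('scene','top','wrist'):
    f=cam(n); save(f,f'pics/{n}0.png'); pickle.dump(f,open(n+'0.pkl','wb')); print(n,f['c'],f['Rcw'][:,2],f['vfov'],f['k1'])
s=arm.sense(); print(s)
E
```

```text
pics
scene [1250.50096602  267.83405711 1103.06561496] [-0.55979223 -0.28177234 -0.77925414] 50.390523951385475 -0.13343562448721386
top [ 483.6270155   -93.05112767 1254.78037341] [ 0.06277693  0.00182347 -0.99802592] 45.42082806873442 -0.1514895950804394
wrist [ 299.66915492 -552.70502832  374.07790935] [-0.23998198 -0.09888394 -0.96572802] 63.813950103272504 -0.036490897091098616
{'time_s': 0.15, 'qpos': array([63.94775947, 22.00474331,  0.93954266, 78.54664038, -0.36098469,
       79.53740543, -2.66588688]), 'qd': array([ 4.98373371e-02, -1.30484264e-01,  1.68954459e-02, -2.30511508e-01,
        2.72173915e-02, -4.40465954e-06, -1.77844533e-02]), 'tau': array([ 1.87977428e-03, -6.28152680e+01,  8.45432617e-01, -3.72164547e+01,
        1.66284543e-02,  1.09399605e-02, -5.89062120e-05]), 'tcp_pos': array([ 238.53715559, -577.27739659,  230.50930519]), 'eef_rot': array([[ 9.24218730e-01,  3.81863051e-01, -5.91116655e-04],
       [ 3.81863508e-01, -9.24217701e-01,  1.37891596e-03],
       [-1.97634184e-05, -1.50014584e-03, -9.99998875e-01]]), 'contact_force': array([ 0.42543072, -0.86663413,  0.32768863]), 'wrist_torque': array([ 0.01772474, -0.08196034, -0.01041656]), 'grip_force': 0.0, 'width': 85.13364891268873}
```

View pics/scene0.png

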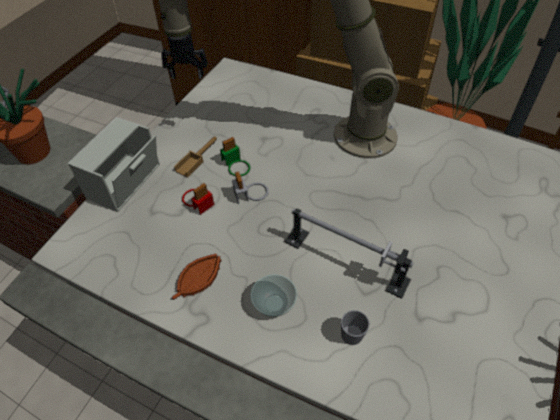

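View pics/top0.png

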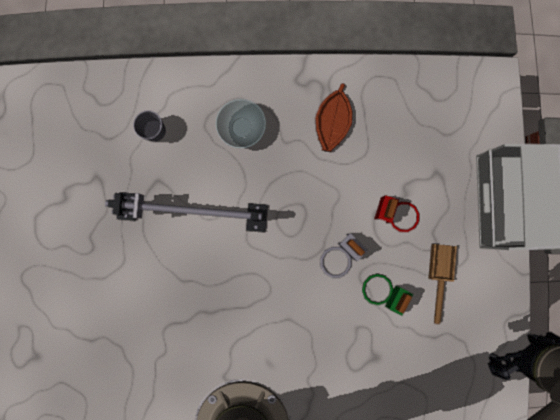

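Scene: the steel bracket stands at about (238,185) with its ring at (257,191); the rail runs (297,215)-(405,262) with the stop at the right end. Top: bracket at (352,246), ring (336,262); rail (258,212)-(128,206), with the stop plate near (140,207). The green and red decoys are close by.

```bash
python3 - <<'E'
from h import *
F={n:pickle.load(open(n+'0.pkl','rb')) for n in('scene','top')}
def wood(f,x0,x1,y0,y1):
    h=cv2.cvtColor(f['pixels'],cv2.COLOR_RGB2HSV).astype(int)
    m=(h[...,0]>5)&(h[...,0]<22)&(h[...,1]>90); k=np.zeros_like(m); k[y0:y1,x0:x1]=1; return m&k
for n,b in(('top',(335,375,230,265)),('scene',(228,250,168,192))):
    f=F[n]; m=wood(f,*b); v,u=np.nonzero(m); print(n,len(u),u.mean(),v.mean(),u.min(),u.max(),v.min(),v.max())
    P=bydepth(f,np.c_[u,v]); print(np.percentile(P,[5,50,95],axis=0).round(1))
    if n=='top':
        print('rect',cv2.minAreaRect(np.c_[u,v].astype(np.int32)))
        Q=P[P[:,2]>88]; print('top face',len(Q),Q.mean(0))
# ring and rail points by depth in both
f=F['top']; V,U=np.mgrid[180:290,90:380]; P=bydepth(f,np.c_[U.ravel(),V.ravel()]); uv=np.c_[U.ravel(),V.ravel()]
ok=f['range_z'][uv[:,1],uv[:,0]]>0
sel=ok&(P[:,2]>118)&(P[:,2]<150)&(uv[:,1]<235)&(uv[:,0]<275); Q=P[sel]
print('rail pts',len(Q)); 
for a in range(100,275,8):
    s=sel&(uv[:,0]>=a)&(uv[:,0]<a+8)
    if s.sum(): print(a,s.sum(),uv[s,1].min(),uv[s,1].max(),P[s].mean(0).round(1),P[s,2].max().round(1))
for n,b in(('top',(300,230,110,60)),('top',(95,175,190,70)),('scene',(170,130,110,90)),('scene',(280,195,140,110))):
    x,y,w,h=b; im=F[n]['pixels'][y:y+h,x:x+w,::-1]; im=cv2.resize(im,(400,int(400*h/w)),interpolation=cv2.INTER_CUBIC)[:300]
    im=cv2.copyMakeBorder(im,0,300-im.shape[0],0,0,cv2.BORDER_CONSTANT); globals().setdefault('L',[]).append(im)
cv2.imwrite('pics/crops.png',np.vstack([np.hstack(L[:2]),np.hstack(L[2:])]))
E
```

```text
top 133 355.6390977443609 247.1578947368421 347 364 240 255
[[ 437.7 -290.5   54.9]
 [ 452.7 -274.2   94.3]
 [ 466.9 -258.3   97.7]]
rect ((355.5000305175781, 247.00003051757812), (19.091880798339844, 6.363960266113281), 45.0)
top face 118 [ 451.89357628 -271.99951236  104.26557499]
scene 70 238.52857142857144 179.64285714285714 235 242 172 188
[[ 441.2 -286.4   64.7]
 [ 459.9 -267.9   92.3]
 [ 469.7 -257.4   97.7]]
rail pts 1356
100 18 200 206 [560.3 299.6 125.9] 131.3
108 101 193 214 [557.  281.4 135.4] 144.4
116 164 193 215 [558.6 266.  134.3] 145.1
124 56 202 213 [554.9 248.7 126.4] 131.8
132 154 193 218 [553.6 226.4 134.5] 146.6
140 61 194 210 [553.7 212.1 125.8] 130.5
148 56 204 210 [550.  193.  125.7] 130.5
156 55 204 211 [548.5 174.6 125.7] 132.9
164 55 205 212 [546.5 155.8 125.9] 130.4
172 56 206 212 [544.7 137.6 125.7] 131.9
180 55 206 213 [542.7 119.2 125.1] 131.0
188 57 207 214 [541.3 100.8 125.9] 132.5
196 55 208 214 [539.6  82.5 125.9] 131.3
204 57 208 215 [537.2  64.6 125.5] 133.4
212 56 209 216 [535.7  46.4 124.9] 130.9
220 55 210 216 [534.4  28.2 125.8] 133.2
228 56 210 217 [532.1  10.2 125.5] 130.9
236 56 211 218 [530.7  -7.9 125.4] 130.9
244 57 212 219 [528.9 -26.2 126. ] 134.0
252 63 212 219 [527.5 -44.  128.8] 135.3
260 13 213 219 [527.  -55.2 125.8] 130.7
```

View pics/crops.png

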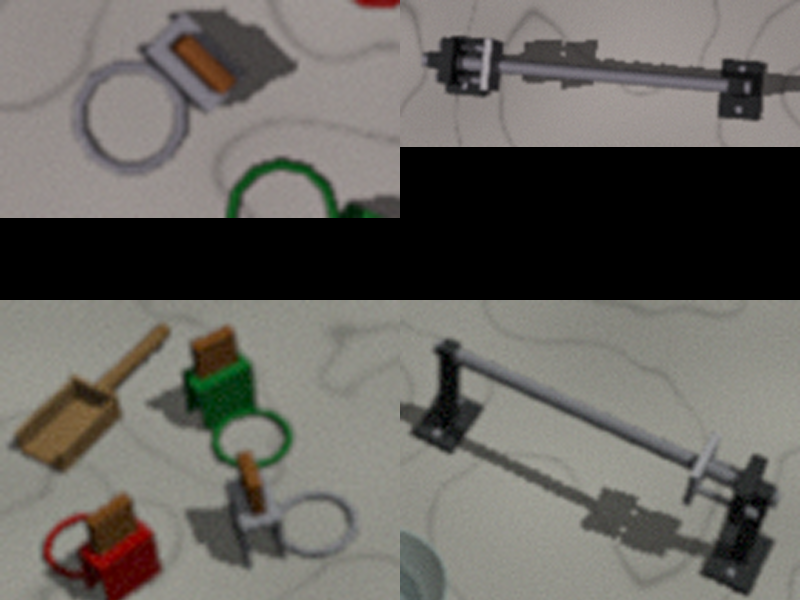

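```bash
python3 -m jog '[[0.39,-0.25,0,0,0,0],[0.39,-0.25,0,0,0,0],[0.39,-0.25,0,0,0,0],[0.39,-0.25,0,0,0,0],[0.39,-0.25,0,0,0,0],[0.39,-0.25,0,0,0,0],[0.39,-0.25,0,0,0,0],[0.39,-0.25,0,0,0,0]]' 1; python3 -m jog '[[0.39,-0.25,0,0,0,0],[0.39,-0.25,0,0,0,0],[0.39,-0.25,0,0,0,0],[0.39,-0.25,0,0,0,-0.5],[0.39,-0.25,0,0,0,-0.5],[0.39,-0.25,0,0,0,-0.5],[0.39,-0.25,0,0,0,-0.5],[0,0,0,0,0,0]]'
python3 - <<'E'
from h import *
f=cam('wrist'); save(f,'pics/w1.png'); pickle.dump(f,open('w1.pkl','wb')); s=arm.sense(); print(s['tcp_pos'],s['eef_rot'],s['contact_force'],s['qpos'])
E
```

```text
time_s: 0.95
tcp_pos: [345.0, -424.6, 231.0]
eef_rot: [[0.924, 0.382, -0.0], [0.382, -0.924, 0.0], [-0.0, -0.001, -1.0]]
contact_force: [-0.4, -0.9, 0.1]
width: 85.4
grip_force: 0.0
time_s: 1.75
tcp_pos: [433.5, -284.4, 231.4]
eef_rot: [[0.819, 0.574, 0.001], [0.574, -0.819, 0.001], [0.001, -0.001, -1.0]]
contact_force: [0.2, 0.0, 0.3]
width: 85.5
grip_force: 0.0
[ 432.43972479 -286.50024837  231.42198316] [[ 8.21456412e-01  5.70271183e-01  3.75725251e-04]
 [ 5.70271071e-01 -8.21456493e-01  3.68054376e-04]
 [ 5.18532752e-04 -8.80753857e-05 -9.99999862e-01]] [ 1.02146442 -0.45393712  0.19176276] [ 41.29066095   9.42548741 -12.74217924  94.60839144   2.10192324
  76.19441749 -27.01733779]
```

View pics/w1.png

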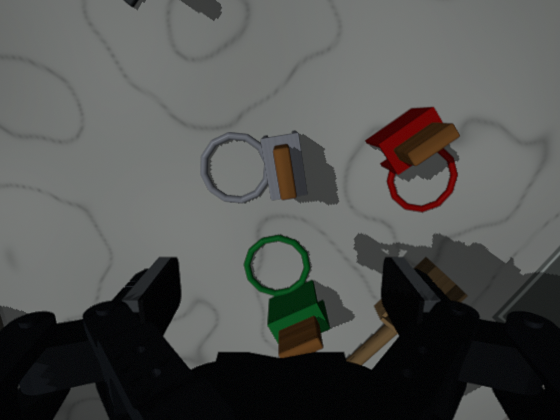

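The wrist view shows the steel bracket's wooden grip at (285,172), ring centre (236,167); green decoy below (297,320), red one right (415,140).

```bash
python3 - <<'E'
from h import *
w=pickle.load(open('w1.pkl','rb')); t=pickle.load(open('top0.pkl','rb')); s=pickle.load(open('scene0.pkl','rb'))
def grip(f,b):
    h=cv2.cvtColor(f['pixels'],cv2.COLOR_RGB2HSV).astype(int); m=(h[...,0]>5)&(h[...,0]<22)&(h[...,1]>90)
    x0,x1,y0,y1=b; k=np.zeros_like(m); k[y0:y1,x0:x1]=1; v,u=np.nonzero(m&k); return np.c_[u,v]
C={}
for n,f,b in(('w',w,(262,308,135,208)),('t',t,(335,375,230,265)),('s',s,(228,250,168,192))):
    uv=grip(f,b); P=bydepth(f,uv); Q=P[(P[:,2]>91)&(P[:,2]<101)]; q=uv[(P[:,2]>91)&(P[:,2]<101)]; C[n]=q.mean(0)
    r=cv2.minAreaRect(Q[:,:2].astype(np.float32)); print(n,len(uv),len(Q),Q.mean(0).round(1),r)
print('tri grip top w-t',tri(w,C['w'],t,C['t']),'w-s',tri(w,C['w'],s,C['s']))
# ring: gray pixels by depth ~ 2..12 mm height near; use blueish mask
for n,f,b in(('w',w,(195,268,125,210)),('t',t,(318,353,243,280))):
    x0,x1,y0,y1=b; h=cv2.cvtColor(f['pixels'],cv2.COLOR_RGB2LAB).astype(int)
    m=np.zeros(h.shape[:2],bool); m[y0:y1,x0:x1]=(h[...,2]-np.median(h[y0:y1,x0:x1,2])<-4)[y0:y1,x0:x1]
    v,u=np.nonzero(m); P=onplane(f,np.c_[u,v],5)
    e=cv2.fitEllipse(P[:,:2].astype(np.float32)); (c,r)=cv2.minEnclosingCircle(P[:,:2].astype(np.float32)); print(n,'ring',len(u),e,c,r)
E
```

```text
w 855 824 [ 452.3 -276.1   97. ] ((451.7682800292969, -276.5325927734375), (43.36298370361328, 13.367002487182617), 44.24008560180664)
t 133 106 [ 452.2 -273.2   94.9] ((451.5325012207031, -273.3329772949219), (42.872867584228516, 14.267496109008789), 46.53593826293945)
s 70 36 [ 452.7 -273.6   95.4] ((452.7702941894531, -272.91259765625), (38.285667419433594, 11.02800178527832), 45.66751480102539)
tri grip top w-t (array([ 451.25350465, -276.22370177,   83.18149603]), np.float64(2.617493074583827)) w-s (array([ 451.38938515, -275.59815787,   93.12681887]), np.float64(1.8220366888459865))
w ring 1007 ((414.22418212890625, -238.00637817382812), (70.2000961303711, 74.76197814941406), 75.5547866821289) (418.306884765625, -239.47802734375) 43.26850891113281
t ring 252 ((417.6910705566406, -238.11866760253906), (68.67726135253906, 81.34977722167969), 54.00712585449219) (421.5931091308594, -238.72096252441406) 45.054718017578125
```

```bash
python3 -m jog '[[0.23,0.02,0,0,0,0],[0.22,0.02,0,0,0,0],[0,0,0,0,0,-0.85],[0,0,0,0,0,-0.85],[0,0,0.5,0,0,0],[0,0,0.5,0,0,0],[0,0,0,0,0,0],[0,0,0,0,0,0]]'; python3 -m jog '[[0,0,0,0,0,0],[0,0,0,0,0,0]]'
```

```text
time_s: 2.6
tcp_pos: [451.1, -277.6, 181.5]
eef_rot: [[0.711, 0.703, -0.001], [0.703, -0.711, 0.001], [0.0, -0.001, -1.0]]
contact_force: [-0.4, 0.4, 0.4]
width: 85.2
grip_force: 0.0
time_s: 2.8
tcp_pos: [451.7, -278.1, 182.7]
eef_rot: [[0.711, 0.703, 0.002], [0.703, -0.711, -0.001], [0.001, 0.002, -1.0]]
contact_force: [-0.3, 0.5, -0.3]
width: 85.2
grip_force: 0.0
```

```bash
python3 -m jog '[[0.05,-0.03,0,0,0,0],[0,0,0.4,0,0,0],[0,0,0.4,0,0,0],[0,0,0.4,0,0,0],[0,0,0.4,0,0,0],[0,0,0.38,0,0,0],[0,0,0.38,0,0,0],[0,0,0,0,0,0]]'; python3 -m jog '[[0,0,0,0,0,0],[0,0,0,0,0,0]]'
python3 - <<'E'
from h import *
f=cam('wrist'); save(f,'pics/w2.png'); f=cam('scene'); cv2.imwrite('pics/s2.png',cv2.resize(f['pixels'][120:230,150:320,::-1],(680,440)))
E
```

```text
time_s: 3.6
tcp_pos: [450.3, -274.0, 61.3]
eef_rot: [[0.711, 0.703, -0.003], [0.703, -0.711, 0.002], [-0.001, -0.004, -1.0]]
contact_force: [-0.1, -0.0, -0.2]
width: 85.0
grip_force: 0.0
time_s: 3.8
tcp_pos: [452.5, -275.3, 64.7]
eef_rot: [[0.711, 0.703, 0.002], [0.703, -0.711, -0.001], [0.001, 0.002, -1.0]]
contact_force: [0.2, -0.1, 0.2]
width: 85.9
grip_force: 0.0
```

View pics/w2.png

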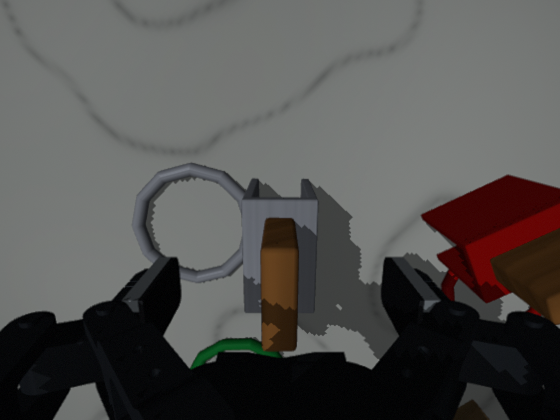

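The grip block, at (280,285), stands upright and centred between the pads at (150,290) and (405,290). Closing.

```bash
python3 -m jog '[[0,0,0,0,0,0],[0,0,0,0,0,0],[0,0,0,0,0,0],[0,0,0,0,0,0],[0,0,0,0,0,0],[0,0,0,0,0,0],[0,0,0,0,0,0],[0,0,0,0,0,0]]' -1;python3 -m jog '[[0,0,0,0,0,0],[0,0,0,0,0,0],[0,0,-0.1,0,0,0],[0,0,-0.2,0,0,0],[0,0,-0.4,0,0,0],[0,0,-0.4,0,0,0],[0,0,-0.2,0,0,0],[0,0,0,0,0,0]]'; python3 -m jog '[[0,0,0,0,0,0],[0,0,0,0,0,0],[0,0,0,0,0,0]]'
```

```text
time_s: 4.7
tcp_pos: [451.8, -275.0, 63.5]
eef_rot: [[0.711, 0.703, 0.0], [0.703, -0.711, -0.0], [0.0, 0.0, -1.0]]
contact_force: [0.7, -0.1, 1.9]
width: 13.4
grip_force: 58.8
time_s: 5.5
tcp_pos: [452.5, -275.4, 130.1]
eef_rot: [[0.711, 0.703, 0.003], [0.703, -0.711, -0.002], [0.001, 0.003, -1.0]]
contact_force: [-0.3, 0.1, -1.1]
width: 13.5
grip_force: 58.6
time_s: 5.8
tcp_pos: [451.1, -274.6, 127.3]
eef_rot: [[0.711, 0.703, -0.002], [0.703, -0.711, 0.001], [-0.0, -0.002, -1.0]]
contact_force: [0.4, -0.2, -1.9]
width: 13.3
grip_force: 58.6
```

```bash
python3 -m jog '[[0,0,-0.2,0,0,0],[0,0,-0.3,0,0,0],[0,0,-0.3,0,0,-0.8],[0,0,-0.3,0,0,-0.9],[0,0,-0.3,0,0,-0.9],[0,0,-0.3,0,0,-0.9],[0,0,-0.3,0,0,-0.9],[0,0,-0.2,0,0,-0.9]]'; python3 -m jog '[[0,0,0,0,0,-0.8],[0,0,0,0,0,-0.52],[0,0,0,0,0,0],[0,0,0,0,0,0]]'
python3 - <<'E'
from h import *
s=pickle.load(open('scene0.pkl','rb')); t=pickle.load(open('top0.pkl','rb'))
# rail in both views by depth, bare part
for n,f in(('s',s),('t',t)):
    V,U=np.mgrid[0:420,0:560]; uv=np.c_[U.ravel(),V.ravel()]; P=bydepth(f,uv)
    k=(f['range_z'].ravel()>0)&(P[:,2]>112)&(P[:,2]<140)&(P[:,1]>-30)&(P[:,1]<195)&(abs(P[:,0]-543-.0973*(P[:,1]-119))<14)
    Q=P[k]; p=np.polyfit(Q[:,1],Q[:,0],1); c=f['c']; mid=np.array([np.polyval(p,119),119,Q[:,2].mean()])
    res=Q[:,0]-np.polyval(p,Q[:,1]); d=c-np.array([543,119,120]); y=np.array([.0969,.9953,0]); d-=d@y*y; d/=np.linalg.norm(d)
    print(n,k.sum(),p,mid,'axis est',mid-d*8*np.pi/4, res.min(),res.max())
    k=(f['range_z'].ravel()>0)&(P[:,2]>136)&(P[:,2]<150)&(P[:,1]>180)&(P[:,1]<245)&(abs(P[:,0]-553)<40); Q=P[k]; print('plate top',k.sum(),np.percentile(Q,[2,50,98],axis=0).round(1))
x=arm.sense(); print(x['tcp_pos'],x['eef_rot'])
E
```

```text
time_s: 6.6
tcp_pos: [451.9, -275.0, 240.1]
eef_rot: [[0.23, 0.973, 0.001], [0.973, -0.23, -0.001], [-0.0, 0.001, -1.0]]
contact_force: [-1.0, 0.0, -1.4]
width: 13.5
grip_force: 58.6
time_s: 7.0
tcp_pos: [451.6, -274.9, 238.6]
eef_rot: [[0.1, 0.995, 0.0], [0.995, -0.1, 0.0], [0.0, 0.0, -1.0]]
contact_force: [-0.7, -0.4, -1.9]
width: 13.3
grip_force: 58.6
s 476 [1.03059983e-01 5.32153138e+02] [544.41727608 119.         124.68024406] axis est [540.82546033 119.34970382 119.53680314] -10.859013751209886 7.280113074223436
plate top 55 [[525.5 222.6 136.7]
 [554.5 227.7 139.5]
 [578.6 233.1 142.2]]
t 696 [9.73196652e-02 5.31290219e+02] [542.87125934 119.         125.47255508] axis est [543.08355695 118.97931711 119.19299144] -7.916255239069983 8.349832069492209
plate top 84 [[528.6 221.3 136.1]
 [557.5 226.4 140. ]
 [581.2 230.5 144.8]]
[ 451.59226339 -274.92232162  238.55639031] [[ 9.98636411e-02  9.95001129e-01  8.62967528e-05]
 [ 9.95001130e-01 -9.98636458e-02  5.11890706e-05]
 [ 5.95510913e-05  8.07534396e-05 -9.99999995e-01]]
```

```bash
python3 -m jog '[[0.3,0.06,0,0,0,0],[0.5,0.07,0,0,0,0],[0.55,0.07,0,0,0,0],[0.55,0.07,0,0,0,0],[0.55,0.07,0,0,0,0],[0.55,0.06,0,0,0,0],[0.55,0.06,0,0,0,0],[0.55,0.06,0,0,0,0]]'; python3 -m jog '[[0.55,0.06,0,0,0,0],[0.55,0.06,0,0,0,0],[0.55,0.06,0,0,0,0],[0.55,0.06,0,0,0,0],[0.55,0.06,0,0,0,0],[0.5,0.06,0,0,0,0],[0.45,0.06,0,0,0,0],[0.3,0.06,0,0,0,0]]';python3 -m jog '[[0,0,0,0,0,0],[0,0,0,0,0,0],[0,0,0,0,0,0],[0,0,0,0,0,0],[0,0,0,0,0,0]]'
python3 - <<'E'
from h import *
for n in('wrist','scene','top'):
    f=cam(n); save(f,f'pics/{n}3.png'); pickle.dump(f,open(n+'3.pkl','wb'))
x=arm.sense(); print(x['tcp_pos'],x['eef_rot'])
E
```

```text
time_s: 7.8
tcp_pos: [497.6, -70.9, 238.5]
eef_rot: [[0.098, 0.995, 0.0], [0.995, -0.098, 0.0], [0.0, 0.0, -1.0]]
contact_force: [0.3, 0.4, -1.9]
width: 13.3
grip_force: 58.6
time_s: 8.6
tcp_pos: [540.4, 126.8, 238.5]
eef_rot: [[0.096, 0.995, -0.0], [0.995, -0.096, 0.001], [0.001, -0.0, -1.0]]
contact_force: [-0.7, -0.7, -1.7]
width: 13.2
grip_force: 58.6
time_s: 9.1
tcp_pos: [541.1, 122.4, 238.4]
eef_rot: [[0.1, 0.995, 0.0], [0.995, -0.1, -0.0], [-0.0, 0.0, -1.0]]
contact_force: [-0.6, -0.3, -1.2]
width: 13.2
grip_force: 58.6
[541.13386904 122.82525793 238.41031621] [[ 9.88303207e-02  9.95104290e-01  1.42194244e-04]
 [ 9.95104300e-01 -9.88303182e-02 -2.43256943e-05]
 [-1.01535004e-05  1.43902220e-04 -9.99999990e-01]]
```

View pics/wrist3.png

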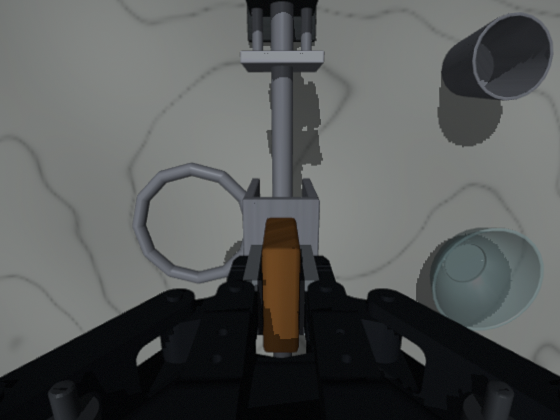

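View pics/scene3.png

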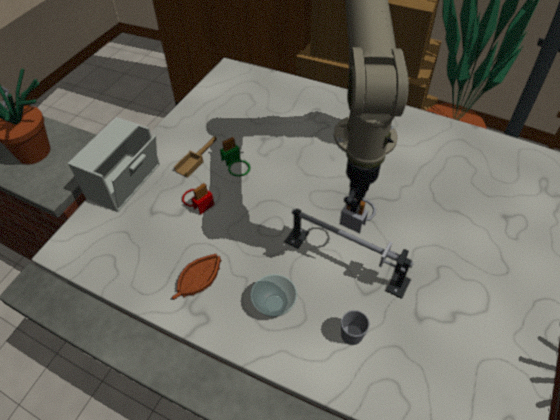

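The bracket is over the bar: in the wrist view the saddle centre is at column ~281, rail at ~283, plate at (282,60); the ring is on the robot's side. Measuring the lateral offset.

```bash
python3 - <<'E'
from h import *
f=pickle.load(open('wrist3.pkl','rb')); V,U=np.mgrid[0:420,0:560]; uv=np.c_[U.ravel(),V.ravel()]; P=bydepth(f,uv); Z=P[:,2].reshape(420,560)
x=arm.sense(); R=np.array(x['eef_rot']); p=np.array(x['tcp_pos'])
r=[];sd=[]
for v in range(85,185,5):
    c=np.nonzero((Z[v,255:310]>105)&(Z[v,255:310]<140))[0]+255; r.append([(c.min()+c.max())/2,v,len(c)])
for v in range(203,214,3):
    c=np.nonzero((Z[v,225:335]>212)&(Z[v,225:335]<245))[0]+225; sd.append([(c.min()+c.max())/2,v,len(c)]); print(sd[-1],np.median(Z[v,c]))
r=np.array(r);sd=np.array(sd)
A=onplane(f,r[:,:2],120); B=onplane(f,sd[:,:2],230)
pl=np.polyfit(A[:,1],A[:,0],1); print('rail line',pl,'x at tcp y',np.polyval(pl,p[1]),'tcp',p, r[[0,-1]])
print('in tool: rail',((A-p)@R)[[0,-1]].round(1),'saddle',((B-p)@R).round(1))
k=(Z[40:80,235:330]>132)&(Z[40:80,235:330]<150); v,u=np.nonzero(k); Q=bydepth(f,np.c_[u+235,v+40]); print('plate top',len(u),np.percentile((Q-p)@R,[3,50,97],axis=0).round(1))
E
```

```text
[np.float64(280.5), 203, 78] 232.07215054536013
[np.float64(280.5), 206, 78] 231.97896009718292
[np.float64(280.5), 209, 78] 232.127264483376
[np.float64(280.5), 212, 78] 232.01051840322532
rail line [9.28197380e-02 5.31680634e+02] x at tcp y 543.0812422307802 tcp [541.13386904 122.82525793 238.41031621] [[281.5  85.   22. ]
 [281.5 180.   20. ]]
in tool: rail [[ 86.6   1.4 118.4]
 [ 15.4   1.4 118.4]] saddle [[25.4  0.5  8.4]
 [23.9  0.5  8.4]
 [22.5  0.5  8.4]
 [21.   0.5  8.4]]
plate top 1196 [[ 98.7 -25.   96. ]
 [102.1   0.9  97.5]
 [106.4  27.5 103. ]]
```

```bash
python3 -m jog '[[0,0.02,0.1,0,0,0],[0,0,0.25,0,0,0],[0,0,0.3,0,0,0],[0,0,0.3,0,0,0],[0,0,0.3,0,0,0],[0,0,0.25,0,0,0],[0,0,0.2,0,0,0],[0,0,0.1,0,0,0]]'; python3 -m jog '[[0,0,0,0,0,0],[0,0,0,0,0,0],[0,0,0,0,0,0]]';  python3 -m jog '[[0,0,0.02,0,0,0],[0,0,0.02,0,0,0],[0,0,0.02,0,0,0],[0,0,0,0,0,0],[0,0,0,0,0,0]]'
```

```text
time_s: 10.05
tcp_pos: [541.6, 123.0, 146.9]
eef_rot: [[0.098, 0.995, -0.002], [0.995, -0.098, -0.0], [-0.0, -0.002, -1.0]]
contact_force: [0.1, -0.7, -1.6]
width: 13.2
grip_force: 58.6
time_s: 10.35
tcp_pos: [542.6, 123.3, 149.1]
eef_rot: [[0.098, 0.995, 0.001], [0.995, -0.098, 0.0], [0.0, 0.001, -1.0]]
contact_force: [-0.9, -0.2, -1.5]
width: 13.2
grip_force: 58.6
time_s: 10.85
tcp_pos: [542.1, 123.1, 145.3]
eef_rot: [[0.098, 0.995, -0.0], [0.995, -0.098, 0.0], [0.0, -0.0, -1.0]]
contact_force: [-0.1, 0.7, -2.3]
width: 12.9
grip_force: 58.6
```

```bash
python3 -m jog '[[0,0,0.02,0,0,0],[0,0,0.02,0,0,0],[0,0,0,0,0,0],[0,0,0,0,0,0]]';python3 -m jog '[[0,0,0.02,0,0,0],[0,0,0,0,0,0],[0,0,0,0,0,0]]';python3 -m jog '[[0,0,0.02,0,0,0],[0,0,0,0,0,0],[0,0,0,0,0,0]]'
```

```text
time_s: 11.25
tcp_pos: [542.1, 123.2, 143.3]
eef_rot: [[0.098, 0.995, -0.0], [0.995, -0.098, 0.0], [0.0, -0.0, -1.0]]
contact_force: [0.3, -0.9, -2.2]
width: 13.4
grip_force: 58.6
time_s: 11.55
tcp_pos: [542.1, 123.1, 142.3]
eef_rot: [[0.098, 0.995, 0.0], [0.995, -0.098, 0.0], [0.0, 0.0, -1.0]]
contact_force: [1.2, 0.6, -1.6]
width: 13.2
grip_force: 58.6
time_s: 11.85
tcp_pos: [542.2, 123.2, 141.5]
eef_rot: [[0.098, 0.995, 0.0], [0.995, -0.098, 0.0], [0.0, 0.0, -1.0]]
contact_force: [0.9, 0.0, -0.4]
width: 13.4
grip_force: 58.8
```

```bash
python3 -m jog '[[0,0,0.02,0,0,0],[0,0,0,0,0,0],[0,0,0,0,0,0],[0,0,0,0,0,0]]'
python3 - <<'E'
from h import *
f=cam('wrist'); save(f,'pics/w4.png'); f=cam('scene'); cv2.imwrite('pics/s4.png',cv2.resize(f['pixels'][170:300,270:430,::-1],(640,520)))
E
```

```text
time_s: 12.25
tcp_pos: [542.3, 123.2, 141.4]
eef_rot: [[0.098, 0.995, 0.001], [0.995, -0.098, -0.0], [-0.0, 0.001, -1.0]]
contact_force: [-3.4, -1.3, 8.1]
width: 13.5
grip_force: 60.1
```

View pics/s4.png

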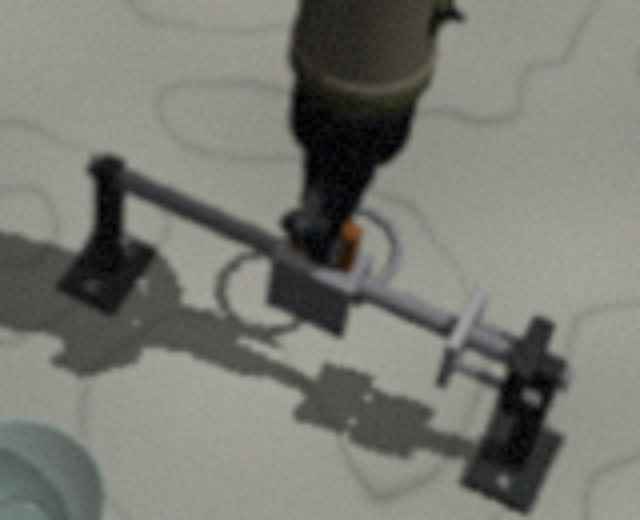

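The bracket straddles the bar, seated, at crop (315,280), with a gap to the plate at (465,335). Easing the down-force slightly and sliding.

```bash
python3 -m jog '[[0,0,-0.01,0,0,0],[0.1,0,0,0,0,0],[0.16,0,0,0,0,0],[0.2,0,0,0,0,0],[0.2,0,0,0,0,0],[0.2,0,0,0,0,0],[0.16,0,0,0,0,0],[0.1,0,0,0,0,0]]';  python3 -m jog '[[0.06,0,0,0,0,0],[0,0,0,0,0,0],[0,0,0,0,0,0],[0,0,0,0,0,0]]'
```

```text
time_s: 13.15
tcp_pos: [548.3, 178.7, 141.4]
eef_rot: [[0.099, 0.995, 0.001], [0.995, -0.099, -0.001], [-0.001, 0.001, -1.0]]
contact_force: [-0.9, -6.2, 6.5]
width: 13.6
grip_force: 59.7
time_s: 13.55
tcp_pos: [548.6, 181.9, 141.4]
eef_rot: [[0.098, 0.995, 0.002], [0.995, -0.098, 0.0], [0.0, 0.002, -1.0]]
contact_force: [-0.4, -1.7, 5.6]
width: 13.0
grip_force: 59.5
```

```bash
python3 -m jog '[[0.06,0,0,0,0,0],[0.06,0,0,0,0,0],[0.06,0,0,0,0,0],[0.06,0,0,0,0,0],[0.06,0,0,0,0,0],[0.06,0,0,0,0,0],[0,0,0,0,0,0],[0,0,0,0,0,0]]';  python3 -m jog '[[0.05,0,0,0,0,0],[0.05,0,0,0,0,0],[0,0,0,0,0,0],[0,0,0,0,0,0]]'
python3 - <<'E'
from h import *
f=cam('wrist'); save(f,'pics/w5.png'); V,U=np.mgrid[80:230,210:360]; uv=np.c_[U.ravel(),V.ravel()]; P=bydepth(f,uv)
x=arm.sense(); R=np.array(x['eef_rot']); p=np.array(x['tcp_pos'])
k=(P[:,2]>133)&(P[:,2]<150); Q=P[k]; T=(Q-p)@R
k2=(T[:,0]>33); 
for s in range(20,60,3):
    m=(T[:,0]>=s)&(T[:,0]<s+3); print(s,m.sum(), np.median(Q[m],axis=0).round(1) if m.sum() else '', T[m,1].min().round() if m.sum() else '',T[m,1].max().round() if m.sum() else '')
E
```

```text
time_s: 14.35
tcp_pos: [550.4, 198.4, 141.4]
eef_rot: [[0.1, 0.995, 0.001], [0.995, -0.1, -0.002], [-0.001, 0.001, -1.0]]
contact_force: [0.2, -5.4, 7.3]
width: 13.1
grip_force: 59.8
time_s: 14.75
tcp_pos: [550.8, 202.3, 141.4]
eef_rot: [[0.1, 0.995, 0.001], [0.995, -0.1, -0.003], [-0.003, 0.001, -1.0]]
contact_force: [-2.5, -8.8, 9.7]
width: 13.2
grip_force: 60.2
20 597 [553.5 223.2 135.2] -18.0 18.0
23 489 [553.5 226.6 135. ] -17.0 18.0
26 325 [553.9 229.8 140.5] -28.0 26.0
29 833 [553.1 232.7 141.1] -29.0 27.0
32 852 [553.8 235.7 141.2] -28.0 27.0
35 715 [554.3 237.9 139.5] -28.0 27.0
38 0   
41 0   
44 0   
47 0   
50 0   
53 0   
56 0   
59 578 [556.  263.2 140.6] -25.0 24.0
```

View pics/w5.png

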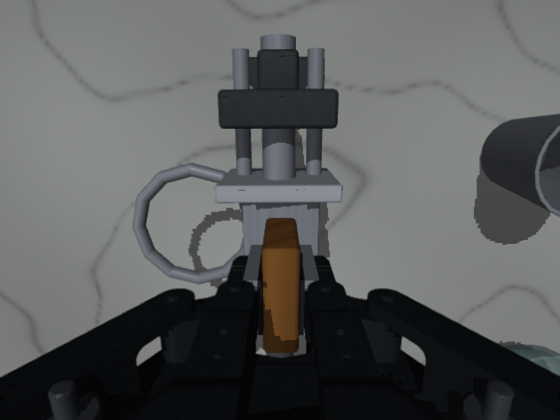

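The plate at (280,185) touches the saddle and is in by about 11 mm; bracket upright. Another ~9 mm.

```bash
python3 -m jog '[[0.05,0,0,0,0,0],[0.05,0,0,0,0,0],[0.05,0,0,0,0,0],[0.03,0,0,0,0,0],[0,0,0,0,0,0],[0,0,0,0,0,0],[0,0,0,0,0,0],[0,0,0,0,0,0]]'
python3 - <<'E'
from h import *
f=cam('wrist'); save(f,'pics/w6.png'); V,U=np.mgrid[80:230,210:360]; uv=np.c_[U.ravel(),V.ravel()]; P=bydepth(f,uv)
x=arm.sense(); R=np.array(x['eef_rot']); p=np.array(x['tcp_pos'])
T=(P-p)@R; k=(P[:,2]>136)&(P[:,2]<146)&(T[:,0]>25)&(T[:,0]<42)&(abs(T[:,1])>19); print(p,x['contact_force'],x['wrist_torque'],np.percentile(T[k],[3,50,97],axis=0).round(1),np.median(P[k],axis=0))
f=cam('top'); V,U=np.mgrid[185:225,100:160]; P=bydepth(f,np.c_[U.ravel(),V.ravel()]); k=(P[:,2]>136)&(P[:,2]<150)&(P[:,1]>215)&(P[:,1]<253); print(k.sum(),np.percentile(P[k],[3,50,97],axis=0))
f=cam('scene'); P=bydepth(f,np.indices((420,560))[::-1].reshape(2,-1).T); k=(P[:,2]>136)&(P[:,2]<150)&(P[:,1]>215)&(P[:,1]<256)&(abs(P[:,0]-555)<40); print(k.sum(),np.percentile(P[k],[3,50,97],axis=0))
E
```

```text
time_s: 15.6
tcp_pos: [551.7, 209.7, 141.4]
eef_rot: [[0.102, 0.995, -0.0], [0.995, -0.102, -0.005], [-0.005, 0.0, -1.0]]
contact_force: [-5.5, -12.8, 12.1]
width: 13.0
grip_force: 60.9
[551.66422963 209.68426126 141.45058318] [ -5.19732895 -13.71304645  12.32637216] [-3.0020095   1.03830883  0.17894363] [[ 28.4 -27.9  -0.9]
 [ 32.5 -19.5   0.3]
 [ 36.   26.6   3.7]] [535.6169064  242.23424559 141.01799587]Traceback (most recent call last):
  File "<stdin>", line 5, in <module>
    return _quantile_unchecked(
        a, q, axis, out, overwrite_input, method, keepdims, weights)
    return _ureduce(a,
                    func=_quantile_ureduce_func,
    ...<5 lines>...
                    overwrite_input=overwrite_input,
                    method=method)
    r = func(a, **kwargs)
    result = _quantile(arr,
                       quantiles=q,
    ...<2 lines>...
                       out=out,
                       weights=wgt)
    slices_having_nans = np.isnan(arr[-1, ...])
                                  ~~~^^^^^^^^^
IndexError: index -1 is out of bounds for axis 0 with size 0
```

```bash
python3 -m jog '[[0.02,0,0,0,0,0],[0.01,0,0,0,0,0],[0,0,0,0,0,0],[0,0,0,0,0,0],[0,0,0,0,0,0],[0,0,0,0,0,0]]'
python3 - <<'E'
from h import *
f=cam('wrist'); save(f,'pics/w7.png'); V,U=np.mgrid[80:230,210:360]; uv=np.c_[U.ravel(),V.ravel()]; P=bydepth(f,uv)
x=arm.sense(); R=np.array(x['eef_rot']); p=np.array(x['tcp_pos'])
T=(P-p)@R; k=(P[:,2]>136)&(P[:,2]<146)&(T[:,0]>25)&(T[:,0]<42)&(abs(T[:,1])>19); print(p,x['contact_force'],np.percentile(T[k],[3,50,97],axis=0).round(1))
k=(P[:,2]>120)&(P[:,2]<128)&(T[:,0]<27)&(abs(T[:,1])<20);
k=(P[:,2]>129)&(P[:,2]<142)&(T[:,0]<26)&(abs(T[:,1])<20); print('saddle top z,y',np.median(P[k,2]),np.percentile(T[k,1],[2,98]))
f=cam('scene'); cv2.imwrite('pics/s7.png',cv2.resize(f['pixels'][170:300,270:430,::-1],(640,520)))
E
```

```text
time_s: 16.3
tcp_pos: [551.8, 210.5, 141.4]
eef_rot: [[0.102, 0.995, -0.0], [0.995, -0.102, -0.006], [-0.006, 0.0, -1.0]]
contact_force: [-5.8, -15.6, 14.2]
width: 12.9
grip_force: 61.1
[551.77803858 210.50401323 141.45088026] [ -6.05353767 -15.58369643  14.69820542] [[ 28.3 -27.9  -1. ]
 [ 32.5 -19.8   0.3]
 [ 36.   26.5   3.5]]
saddle top z,y 134.9969515139837 [-16.9364968  17.5704068]
```

View pics/s7.png

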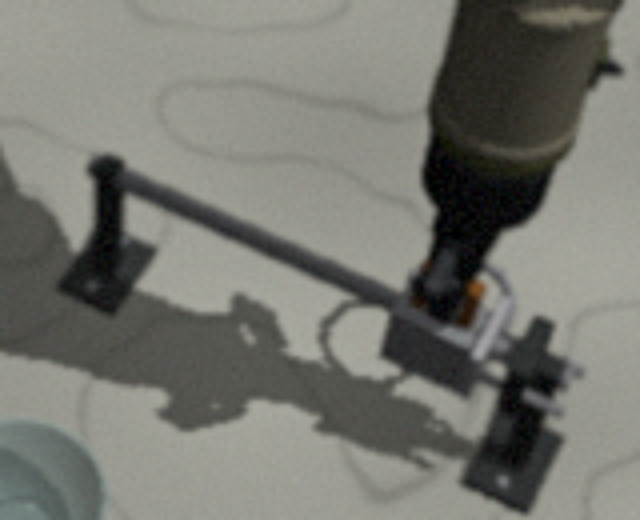

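Bracket seated, upright, pressing the plate at crop (490,330). Easing the growing down-force to take friction out of the reading.

```bash
python3 -m jog '[[0,0,-0.01,0,0,0],[0,0,-0.01,0,0,0],[0,0,0,0,0,0],[0,0,0,0,0,0],[0,0,0,0,0,0],[0,0,0,0,0,0],[0,0,0,0,0,0]]'
```

```text
time_s: 17.1
tcp_pos: [551.7, 210.6, 141.5]
eef_rot: [[0.102, 0.995, -0.001], [0.995, -0.102, -0.006], [-0.006, -0.0, -1.0]]
contact_force: [-2.1, -13.6, 7.5]
width: 13.3
grip_force: 59.8
```

```bash
python3 -m jog '[[0,0,0,0,0,0],[0,0,0,0,0,0],[0,0,0,0,0,0],[0,0,0,0,0,0],[0,0,0,0,0,0]]' && python3 -c "
from plant import workorder
print(workorder.close_job())"
```

```text
time_s: 17.6
tcp_pos: [551.7, 210.6, 141.5]
eef_rot: [[0.102, 0.995, -0.001], [0.995, -0.102, -0.006], [-0.006, -0.0, -1.0]]
contact_force: [-2.5, -13.1, 7.3]
width: 13.3
grip_force: 59.8
the job is handed in; nothing more can be done
None
```

I handed the job in at 17.6 s with the bracket hung upright and seated on the rail, ring on the robot's side, and held against the stop plate at an estimated 18–19.5 mm of travel (about 9–11 N); no verdict came back.

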